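Unload a finished coil from the coil winder

ROBOT

A 6-joint arm with a two-finger parallel gripper is mounted at the origin on a cart in front of the work surface, level with it; the furniture and walls round the work are solid. World frame = base frame: x ahead of the robot, y to its left, z up, the work surface at z = 0. Lengths are in m, angles in degrees, forces in N, time in s.
With the tool pointing down it reaches from about 0.4 to 0.925 m from the base axis. Payload 3.4 kg.
Tool frame: the origin (TCP) lies at the centre of the arm's flange, where the gripper is bolted on; the fingertips stand 173 mm ahead of it and the grasp point (between the pads) lies 155 mm ahead of it; z points along the fingers, y is the line along which they close (so a half turn about z gives the same grasp; the last joint's range is limited). The gripper opens to 85 mm and grips with 20 to 120 N. Pads are 22 mm wide; open, the fingers measure 114 mm over their backs; the gripper's body (76 mm by 85 mm) begins 54 mm behind the grasp point. The pads swing forward as they close: fully open they stand 13 mm farther back than shut.
Start: joints at [67.867, 17.578, 86.31, -0, 76.112, -4.211], TCP at [0.177, 0.547, 0.405] pointing down, gripper open.
Joint ranges: [-179.03, 179.03], [-60, 130.46], [8.19, 133.38], [-81.62, 261.62], [5.75, 156.47], [-153.77, 153.77]. Speed limits (degrees/s): [147.25, 147.25, 180, 180, 180, 180].

INTERFACE

Orientations are given as [roll, pitch, yaw] about the fixed x, y, z axes, in that order (R = Rz(yaw) Ry(pitch) Rx(roll)).
In Python, from bench import arm, imaging gives the robot as it stands.
- The arm moves only by the shell command python3 -m jog 'ROWS' [FORCE]. ROWS is JSON, a list of rows, each a list of 5 numbers: the shift along the tool's x, y, z as a fraction of full scale, then the turn about the tool's z as a fraction of full scale, then the closure, from 0 (fully open) to 1 (shut). A call has 1 to 5 rows; each row shifts and turns the commanded pose from where the row before left it, along the tool's axes as they then stand; what a row does not reach is not made up. Full scale, the value 1, is 80 cm for a shift and 0.5 rad for a turn. A row lasts 1/12 s, in which the tool goes at most 41.7 mm and 7.16 degrees, less where a joint would pass 70% of its speed; a pose out of reach is approached as far as the arm can. A call with a number of a shift or a turn outside -1 to 1 is refused whole. A call with a gripper value outside its range is refused whole. The fingers move at their own pace and stop on an object; FORCE is the grip in N (left out, the last holds). Time passes only in rows, so rows that do not move let the fingers close. It gives the time, the measured TCP pose, the force, the opening and the grip force at its end, in the units of the state.
- arm.state(): the state, without advancing time (a new reading comes with each control period).
- imaging.read_camera(name): name is "side" or "top" or "wrist"; returns a dict with "img" (480x640x3 uint8, red, green, blue), "fx", "fy", "cx", "cy" (pixels), "position" and "orientation" of the camera in the world; the wrist camera has in their place "hand_eye" (4x4, takes a point from camera to tool coordinates, whose origin is the TCP and whose axes are the flange's). Camera axes: x right, y down, z forward; pixel columns grow to the right and rows downward; lengths in m; the calibration is good to about 2 mm. A picture is of the moment at which its call begins: read the wrist's pose just before it. There is no depth.
- arm.hand_in(): hands the job in; it is judged then, once.
The state is a dict: "time": time; "joint_pos": joint angles; "dq": joint speeds; "joint_efforts": joint torques, N m; "eef_pos": TCP position; "tcp_rot": TCP orientation; "ft_force": force on the tool from outside, world axes, zero at the start; "ft_torque": the same for the moment, N m; "gripper_width": finger opening in m; "grip_force": force on a finger pad.
Only numpy, scipy, OpenCV 4.12 (cv2) and the standard library are available. Lean on these libraries where they do the work, as an engineer would, in place of code of your own. Each camera call takes 0.05 s, during which the arm holds its last target. There are 200 camera calls.

TASK

The coil on the winder is finished: turn the red turn-button on the end of the spindle until it is fully in line with the spindle, so that the coil is free, then draw the coil straight up off the spindle without forcing it against the button. Set it down gently, flat and the same way up, on the floor of the green tray in the free space beside the coils already there, without disturbing those, and let go of it.

Things in the scene. Friction and masses are not known exactly. Their poses are not given: they have to be found in the camera images.
- winder: Bench coil winder, fixed: grey box 140 mm wide, sloping black front panel. Origin on the bench (z = 0) under the upright spindle's axis; x from front panel to back, z up. Case from x = -0.09 to 0.115 m, deck at 59 mm; a wire guide at x = 0.08 to 0.11 m stands up to 118 mm. Collar 34 mm in diameter from deck to 80 mm, then the spindle, a steel block 28 mm (x) by 14 mm (y), up to 107.5 mm.
- turn_button (a joint): Angle of the red turn-button on the spindle's end, rad: 0 square across the spindle (length along winder y), 1.571 fully in line (along winder x); stops at both. Grows clockwise seen from above. Starts at 0.1 to 0.5, overhanging the coil's bore by about 4 mm a side, so it keeps the coil on; within 15 degrees of in line the coil passes over it. Friction 0.04 N m, no spring: stays where left.
- button_grip (a point): Middle of the red turn-button, half-way up it, 119 mm above the bench on the spindle's axis. An upright bar with rounded ends: 26 mm long at its foot, 24 mm above, 9 to 10 mm thick, 20.5 mm high (from 108 to 129 mm above the bench, just over the coil's top). The point turns with it: y along its length, x across its thickness, z up.
- coil_centre (a point): Centre (half-way up) of the coil on the spindle: bobbin 26 mm high with two cream flanges 52 mm (x) by 42 mm (y), 3 mm thick, copper winding 3 mm inside their edges; 50 to 100 g. Bore 31 mm (x) by 17 mm (y): 1.5 mm of play a side on the spindle. At the start x lies along winder x, its foot is on the collar at 80 mm, this point at 93 mm. Clear of the button when this point is above 142 mm.
- tray_floor (a point): Centre of the inner floor of the fixed green tray, 4 mm above the bench; x across, y along it, z up. Tray 138 x 238 mm over its lip, 20 mm high; inner floor 122 mm (x) by 222 mm (y). Coils already there stand towards +y, long sides along tray y; the free space is y = -0.11 to -0.02 m, middle x = 0, y = -0.064 m from this point. Winder and tray change sides between starts.
- done_1_centre (a point): Centre, half-way up, of a coil wound before (same shape and size), lying flat and loose in the tray at its +y end; x along its long side, z up
- done_2_centre (a point): Centre, half-way up, of another coil wound before, flat and loose in the tray next to the first, nearer to the tray's middle; x along its long side, z up

How it is judged (in metres and radians):
On the way, in this order (a step that is already met when the one before it is completed fails the run):
1. the turn-button is in line with the spindle (within 15 degrees) while the coil still sits home on it (value of joint turn_button above 1.31 rad and z of coil_centre in the frame of winder below 0.1 m), for 0.2 s.
2. the coil has been drawn off upwards, clear of the turn-button, still level within 30 degrees (z of coil_centre in the frame of winder above 0.142 m and angle between coil_centre's own z axis and vertical below 0.52 rad).
At the end, for the whole second after the job is handed in: The coil from the winder lies at rest flat on the tray's floor (inside its walls, centre within 3 mm of 13 mm above the floor, tilted less than 6 degrees, the same way up as on the spindle), released; the two coils already there lie flat within 15 mm of where they were (x of coil_centre in the frame of tray_floor between -0.045 and 0.045 m and y of coil_centre in the frame of tray_floor between -0.095 and 0.095 m and z of coil_centre in the frame of tray_floor between 0.01 and 0.016 m and angle between each of coil_centre, done_1_centre, done_2_centre's own z axis and vertical below 0.1 rad and distance of each of done_1_centre, done_2_centre from where it was at the start of the episode below 0.015 m and linear speed of coil below 0.02 m/s); the robot touches nothing.
It fails at once if the coil is pushed against the turn-button with more than 15 N (contact force between coil and turn_button above 15 N).
It fails at once if the coil is dropped or thrown: it moves faster than 0.5 m/s out of the fingers' hold (linear speed of coil above 0.5 m/s and contact force between the fingers and coil below 0.1 N).
It fails at once if a coil already in the tray is shifted more than 15 mm (distance of any of done_1_centre, done_2_centre from where it was at the start of the episode above 0.015 m).
It also fails if it takes over 48 s, if anything falls off the work surface, if the arm or the gripper's body presses on something with over 40 N, if the wrist force passes 120 N, or if a joint passes its speed limit or range.

## Working session

There is one attempt and no reset: what is moved stays moved. The work goes in short steps, Python scripts to look and compute and a shell command to move; the robot and the scene stay as the last step left them, time stands still between calls to the robot, and variables do not carry over. Pictures are saved under pics/ and viewed, at most 10 in all, crops included, and the job is handed in when it is done.

```bash
mkdir -p pics; ls; cat > h.py <<'E'
import numpy as np, cv2
from scipy.spatial.transform import Rotation as R
from bench import arm, imaging
def snap(n,f=None):
    s=arm.state(); c=imaging.read_camera(n)
    if f: cv2.imwrite('pics/'+f,c['img'][:,:,::-1])
    return s,c
E
python3 - <<'E'
from h import *
s,c=snap('top','top0.png'); print(s)
print({k:v for k,v in c.items() if k!='img'})
s,c=snap('side','side0.png'); print({k:v for k,v in c.items() if k!='img'})
s,c=snap('wrist'); print({k:v for k,v in c.items() if k!='img'})
E
```

```text
pics
{'time': 0.0, 'joint_pos': array([ 6.78686777e+01,  1.76229181e+01,  8.63839415e+01,  4.90203276e-06,
        7.61117329e+01, -4.21148818e+00]), 'dq': array([ 0.0167497 ,  0.04803321,  0.00938729,  0.02313578,  0.02614176,
       -0.009606  ]), 'joint_efforts': array([ 3.52502493e-04, -4.57553959e+01, -2.51915878e+01,  1.12540058e-04,
        1.34993397e-02,  1.57914394e-05]), 'eef_pos': array([0.17681421, 0.54677529, 0.40377376]), 'tcp_rot': array([-1.79881728e+02, -8.71395561e-03,  1.62080156e+02]), 'ft_force': array([-0.35821772,  0.57724694,  0.43087272]), 'ft_torque': array([ 0.05556447,  0.04692345, -0.07745314]), 'grip_force': 0.0, 'gripper_width': 0.08535600688371273}
{'fx': 484.2014653460329, 'fy': 484.2014653460329, 'cx': 320.2763087930252, 'cy': 228.64937567618438, 'position': array([0.43444591, 0.02278106, 1.02724657]), 'orientation': array([-176.95769548,    0.36295203,  -88.58172006])}
{'fx': 476.38604252239963, 'fy': 476.38604252239963, 'cx': 318.42437936042813, 'cy': 233.29493136388362, 'position': array([ 0.21013405, -0.64684525,  0.51812105]), 'orientation': array([-119.83450211,   -0.39216974,  -21.38513748])}
{'fx': 415.2571511794342, 'fy': 415.2571511794342, 'cx': 323.08130512974896, 'cy': 239.45965806841676, 'hand_eye': array([[ 3.91610399e-04, -9.54728301e-01, -2.97478938e-01,
         7.63397294e-02],
       [ 9.99999923e-01,  3.77992367e-04,  1.03302638e-04,
         3.42312942e-04],
       [ 1.38188160e-05, -2.97478955e-01,  9.54728375e-01,
         3.05693258e-02],
       [ 0.00000000e+00,  0.00000000e+00,  0.00000000e+00,
         1.00000000e+00]])}
```

View pics/top0.png

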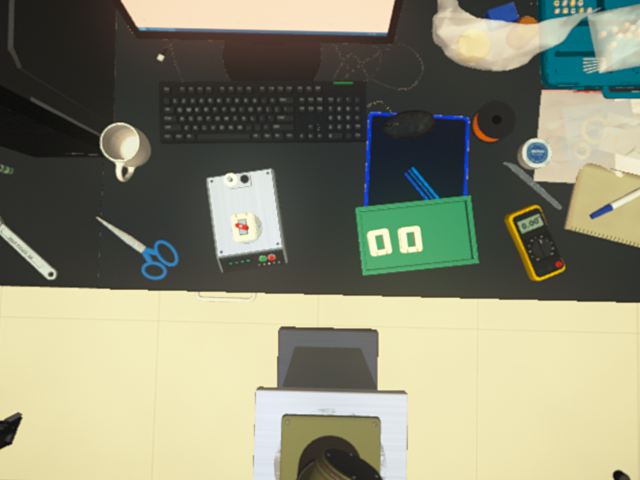

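View pics/side0.png

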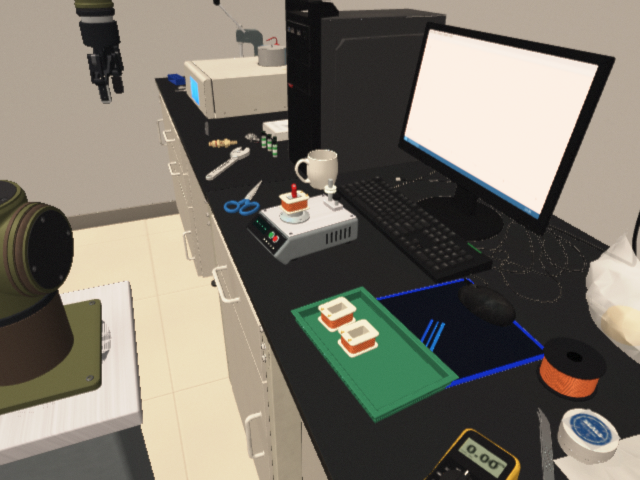

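The top view shows the winder with the red button at about (242,227), its front panel facing the robot and the wire guide at the back at (237,180). The tray is at (417,235) with coils at (379,241) and (410,238), so the free space is to the right at about (445,233). The side view agrees.

```bash
cat >> h.py <<'E'
def campose(s,c):
    if 'hand_eye' in c:
        T=np.eye(4); T[:3,:3]=R.from_euler('xyz',s['tcp_rot'],degrees=True).as_matrix(); T[:3,3]=s['eef_pos']
        T=T@c['hand_eye']; return T[:3,:3],T[:3,3]
    return R.from_euler('xyz',c['orientation'],degrees=True).as_matrix(),c['position']
def ray(s,c,uv,z):
    """pixels Nx2 -> world points on plane z"""
    M,p=campose(s,c); uv=np.atleast_2d(uv).astype(float)
    d=np.c_[(uv[:,0]-c['cx'])/c['fx'],(uv[:,1]-c['cy'])/c['fy'],np.ones(len(uv))]@M.T
    return p+d*((z-p[2])/d[:,2])[:,None]
def proj(s,c,P):
    M,p=campose(s,c); q=(np.atleast_2d(P)-p)@M
    return np.c_[q[:,0]/q[:,2]*c['fx']+c['cx'],q[:,1]/q[:,2]*c['fy']+c['cy']]
def blobs(c,kind,amin=30):
    h=cv2.cvtColor(c['img'],cv2.COLOR_RGB2HSV); H,S,V=h[...,0],h[...,1],h[...,2]
    m={'red':((H<6)|(H>172))&(S>160)&(V>80),'green':(H>55)&(H<90)&(S>100)&(V>50),
       'cream':(H>8)&(H<35)&(S>15)&(S<110)&(V>170)}[kind].astype(np.uint8)
    k,_=cv2.findContours(m,cv2.RETR_EXTERNAL,cv2.CHAIN_APPROX_NONE)
    return sorted([q for q in k if cv2.contourArea(q)>=amin],key=cv2.contourArea,reverse=True)
E
python3 - <<'E'
from h import *
s,c=snap('top')
for b in blobs(c,'red',4):
    r=cv2.minAreaRect(b); print('red',r,ray(s,c,r[0],.129))
for b in blobs(c,'green',500):
    r=cv2.minAreaRect(b); print('green',r,ray(s,c,r[0],.02),'\n',ray(s,c,cv2.boxPoints(r),.02))
for b in blobs(c,'cream',60)[:8]:
    r=cv2.minAreaRect(b); print('cream',r,ray(s,c,r[0],.03))
E
python3 -m jog '[[0,0,0,0,0]]'
```

```text
red ((558.25, 263.7500305175781), (5.656853675842285, 6.363960266113281), 45.0) [[ 0.42792185 -0.41087062  0.129     ]]
red ((271.5, 258.0), (4.0, 3.0), 90.0) [[0.42537875 0.11865951 0.129     ]]
red ((244.5, 226.5), (3.0, 5.0), 90.0) [[0.4825927  0.17065882 0.129     ]]
red ((237.0, 225.5), (3.0, 2.0), 90.0) [[0.48411464 0.18468371 0.129     ]]
green ((416.4148864746094, 234.70919799804688), (69.7199478149414, 117.47460174560547), 83.8533706665039) [[ 0.48007285 -0.16966303  0.02      ]] 
 [[ 0.53616112 -0.03932541  0.02      ]
 [ 0.56838647 -0.28236459  0.02      ]
 [ 0.42442266 -0.29898265  0.02      ]
 [ 0.39242284 -0.05780832  0.02      ]]
cream ((319.5, 382.5), (193.0, 639.0), 90.0) [[0.17484004 0.02424793 0.03      ]]
cream ((583.5, 168.0), (156.0, 111.0), 90.0) [[ 0.62620559 -0.51098083  0.03      ]]
cream ((257.5, 16.0), (32.0, 273.0), 90.0) [[0.93398684 0.17419505 0.03      ]]
cream ((487.61767578125, 38.52941131591797), (113.99173736572266, 58.45108413696289), 14.03624439239502) [[ 0.89589322 -0.31130279  0.03      ]]
cream ((123.45310974121094, 148.666259765625), (54.2349739074707, 38.94866943359375), 60.75117874145508) [[0.64429716 0.44504516 0.03      ]]
cream ((246.0, 226.5), (29.0, 30.0), 90.0) [[0.4879748  0.18385738 0.03      ]]
cream ((617.5, 29.0), (20.0, 43.0), 90.0) [[ 0.9223182  -0.58330327  0.03      ]]
cream ((409.6646423339844, 238.98170471191406), (24.847095489501953, 21.865446090698242), 83.6598129272461) [[ 0.47048207 -0.1540085   0.03      ]]
time: 0.28
eef_pos: [0.1769, 0.547, 0.4043]
tcp_rot: [-180.0, -0.0, 162.1]
ft_force: [-0.0, -0.4, -0.0]
gripper_width: 0.0853
grip_force: 0.0
```

```bash
r='[-0.0338,-0.0216,0,0,0]'
python3 -m jog '[[-0.0338,-0.0216,0,0,0],[-0.0338,-0.0216,0,0,0],[-0.0338,-0.0216,0,0,0],[-0.0338,-0.0216,0,0,0],[-0.0338,-0.0216,0,0,0]]' | grep -v gri
python3 -m jog '[[-0.0338,-0.0216,0,0,0],[-0.0338,-0.0216,0,0,0],[-0.0338,-0.0216,0,0,0],[-0.0338,-0.0216,0,0,0],[-0.0338,-0.0216,0,0,0]]' | grep -v gri
python3 -m jog '[[-0.0338,-0.0216,0,0,0],[-0.0338,-0.0216,0,0,0],[-0.0338,-0.0216,0,0,0],[-0.0338,-0.0216,0,0,0],[-0.0338,-0.0216,0,0,0]]' | grep -v gri
python3 -m jog '[[0,0,0,0.23,0],[0,0,0,0.23,0],[0,0,0,0.23,0],[0,0,0,0.23,0],[0,0,0,0.23,0]]' | grep -v gri
python3 -m jog '[[0,0,0,0.23,0],[0,0,0,0.23,0],[0,0,0,0.23,0],[0,0,0,0.23,0],[0,0,0,0.23,0]]' | grep -v gri
python3 -m jog '[[0,0,0,0.23,0],[0,0,0,0.23,0],[0,0,0,0,0],[0,0,0,0,0]]'
python3 - <<'E'
from h import *
s,c=snap('wrist','w0.png')
print(s['eef_pos'],s['tcp_rot'],s['joint_pos'])
for b in blobs(c,'red',40):
    r=cv2.minAreaRect(b); print('red',r,ray(s,c,r[0],.129)); B=ray(s,c,cv2.boxPoints(r),.129);print(B)
for b in blobs(c,'cream',800):
    r=cv2.minAreaRect(b); print('cream',r,ray(s,c,r[0],.106),'\n',ray(s,c,cv2.boxPoints(r),.106))
E
```

```text
time: 0.7
eef_pos: [0.2796, 0.4221, 0.4047]
tcp_rot: [180.0, 0.0, 162.1]
ft_force: [0.1, 0.2, 0.2]
time: 1.12
eef_pos: [0.3818, 0.2981, 0.4048]
tcp_rot: [180.0, 0.0, 162.1]
ft_force: [0.1, 0.4, 0.2]
time: 1.53
eef_pos: [0.4838, 0.1742, 0.4048]
tcp_rot: [180.0, 0.0, 162.1]
ft_force: [0.4, 0.5, 1.0]
time: 1.95
eef_pos: [0.4832, 0.1754, 0.4046]
tcp_rot: [-180.0, -0.0, 128.8]
ft_force: [-0.6, 0.3, -0.6]
time: 2.37
eef_pos: [0.4831, 0.1756, 0.4046]
tcp_rot: [-180.0, 0.0, 95.9]
ft_force: [0.5, -0.3, -1.4]
time: 2.7
eef_pos: [0.4831, 0.1757, 0.4047]
tcp_rot: [-180.0, 0.0, 83.2]
ft_force: [0.2, 0.3, 1.2]
gripper_width: 0.0854
grip_force: 0.0
[0.48307713 0.17566514 0.40467744] [-1.79995258e+02  1.42038524e-03  8.31930919e+01] [1.52738816e+01 1.27139434e+01 9.33743912e+01 4.85507043e-04
 7.39165939e+01 2.20806553e+01]
red ((323.7077331542969, 232.3385009765625), (14.139959335327148, 35.72200393676758), 7.125016689300537) [[0.4837265  0.18022262 0.129     ]]
[[0.47673299 0.17005108 0.129     ]
 [0.48221885 0.19223602 0.129     ]
 [0.49054677 0.19014219 0.129     ]
 [0.48527655 0.16787137 0.129 
[... 411 characters left out ...]
 [0.41067987 0.32186738 0.106     ]
 [0.37970273 0.18889224 0.106     ]
 [0.26793428 0.2022053  0.106     ]]
cream ((325.013916015625, 215.29278564453125), (76.86908721923828, 82.93634796142578), 72.0308609008789) [[0.48522896 0.18514766 0.106     ]] 
 [[0.45384276 0.20495477 0.106     ]
 [0.50658467 0.21536981 0.106     ]
 [0.51773671 0.16463277 0.106     ]
 [0.46226535 0.15265005 0.106     ]]
cream ((168.59335327148438, 383.9106140136719), (182.1725311279297, 100.5716552734375), 77.19573211669922) [[0.35213655 0.06858922 0.106     ]] 
 [[ 0.31802843  0.13802777  0.106     ]
 [ 0.39087092  0.14664896  0.106     ]
 [ 0.39101335 -0.01055759  0.106     ]
 [ 0.30630589 -0.02377138  0.106     ]]
```

View pics/w0.png

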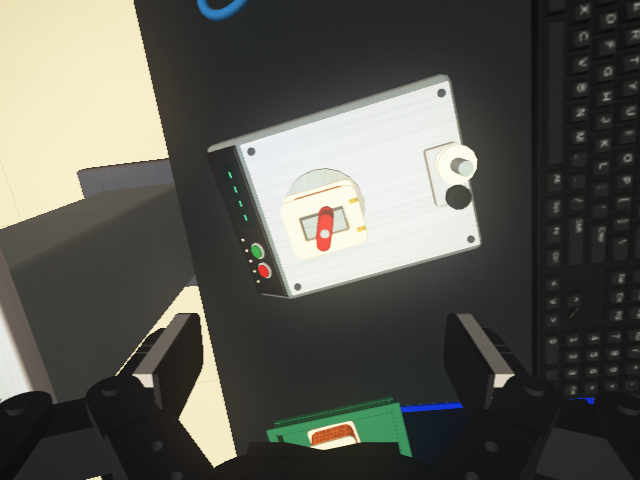

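The wrist view shows the button at about (324,230), the coil's top flange at (325,215), and the front panel on the left, with the wire guide at (457,165). I'll zoom in on the button and fit the winder's deck edges.

```bash
python3 - <<'E'
from h import *
s,c=snap('wrist')
cv2.imwrite('pics/w0c.png',cv2.resize(c['img'][165:285,255:415,::-1],None,fx=5,fy=5,interpolation=cv2.INTER_CUBIC))
h=cv2.cvtColor(c['img'],cv2.COLOR_RGB2GRAY)
def edge(p,q,z):
    P=ray(s,c,[p,q],z); d=P[1]-P[0]; print(p,q,P[:,:2].round(4).tolist(),np.degrees(np.arctan2(d[1],d[0])),np.hypot(*d[:2]))
edge((250,152),(441,93),.059); edge((297,287),(471,239),.059); edge((250,152),(297,287),.059); edge((441,93),(471,239),.059)
E
```

```text
(250, 152) (441, 93) [[0.4342, 0.2283], [0.5771, 0.2531]] 9.85081637203468 0.14502399225631152
(297, 287) (471, 239) [[0.4541, 0.1159], [0.597, 0.1405]] 9.790544358443471 0.14504874304625298
(250, 152) (297, 287) [[0.4342, 0.2283], [0.4541, 0.1159]] -79.98856393239585 0.11420995489570629
(441, 93) (471, 239) [[0.5771, 0.2531], [0.597, 0.1405]] -79.97641831795083 0.11436260930955951
```

View pics/w0c.png

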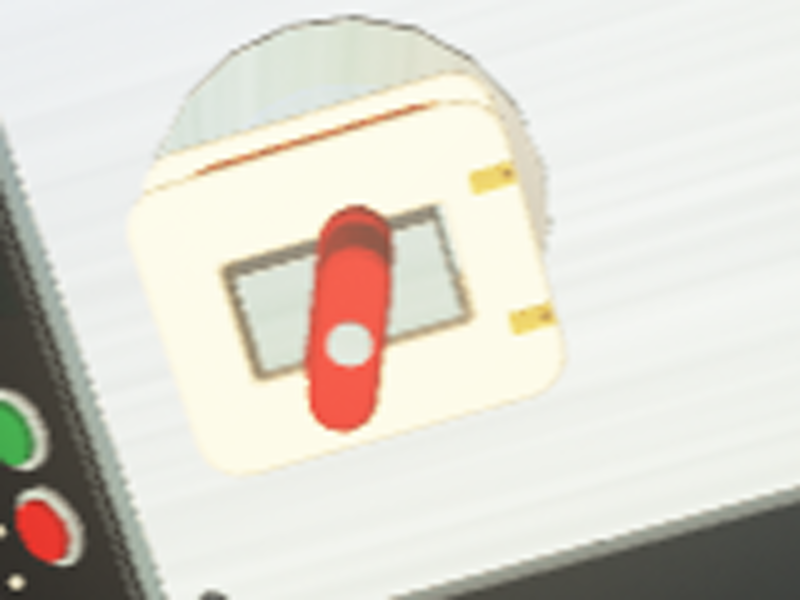

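The crop shows the button's top face running from crop (356,240) to (343,430), with its hub at crop (350,345). The bore is a rectangle centred near crop (345,292).

```bash
python3 - <<'E'
from h import *
s,c=snap('wrist')
f=lambda p:(np.array(p)-2)/5+[255,165]
print('hub',ray(s,c,f((350,345)),.129))
P=ray(s,c,[f((356,240)),f((343,430))],.129); d=P[1]-P[0]; print(P,np.degrees(np.arctan2(d[1],d[0])),np.hypot(*d[:2]))
Q=ray(s,c,[f(p) for p in [(225,265),(438,207),(470,320),(260,378)]],.106);print('bore',Q,Q.mean(0))
print('bore x dir',np.degrees(np.arctan2(*(Q[1]+Q[2]-Q[0]-Q[3])[[1,0]])))
a=np.radians(9.8);X=np.array([np.cos(a),np.sin(a)]);Y=np.array([-X[1],X[0]])
S=ray(s,c,[(250,152),(441,93),(297,287),(471,239)],.059)[:,:2];print('screw y mean',(S@Y).mean(),'hub',ray(s,c,f((350,345)),.129)[0,:2]@Y,'bore',Q.mean(0)[:2]@Y)
print(s['tcp_rot'],s['eef_pos'])
# tray from top
s,c=snap('top'); b=blobs(c,'green',500)[0]
print(cv2.approxPolyDP(cv2.convexHull(b),5,True).reshape(-1,2).tolist())
E
```

```text
hub [[0.48422337 0.17936738 0.129     ]]
[[0.48650565 0.19245796 0.129     ]
 [0.4820575  0.16849785 0.129     ]] -100.51712242205377 0.024369508130774823
bore [[0.46830776 0.1856014  0.106     ]
 [0.49727685 0.19007603 0.106     ]
 [0.4999119  0.17416298 0.106     ]
 [0.47087763 0.16942691 0.106     ]] [0.48409353 0.17981683 0.106     ]
bore x dir 9.022998865993745
screw y mean 0.09403483860848832 hub 0.09433061778371796 bore 0.09479560465709874
[-1.79998799e+02  4.35048498e-04  8.31624701e+01] [0.48310503 0.17567946 0.40468896]
[[471, 196], [478, 263], [362, 273], [356, 207]]
```

```bash
python3 -m jog '[[0.005,0.0008,0,0.129,0],[0,0,0.03,0,0],[0,0,0.03,0,0.3],[0,0,0.03,0,0.5],[0,0,0.03,0,0.6]]' 25
python3 -m jog '[[0,0,0.02,0,0.65],[0,0,0.012,0,0.65],[0,0,0,0,0.65],[0,0,0,0,0.65],[0,0,0,0,0.65]]'
python3 - <<'E'
from h import *
s,c=snap('wrist','w1.png')
E
```

```text
time: 3.32
eef_pos: [0.4843, 0.1796, 0.3081]
tcp_rot: [179.9, -0.0, 79.4]
ft_force: [0.7, -0.1, 0.3]
gripper_width: 0.0517
grip_force: 0.0
time: 3.73
eef_pos: [0.4848, 0.1797, 0.2841]
tcp_rot: [179.9, -0.0, 79.3]
ft_force: [-0.2, 0.8, -0.1]
gripper_width: 0.0299
grip_force: 0.0
```

View pics/w1.png

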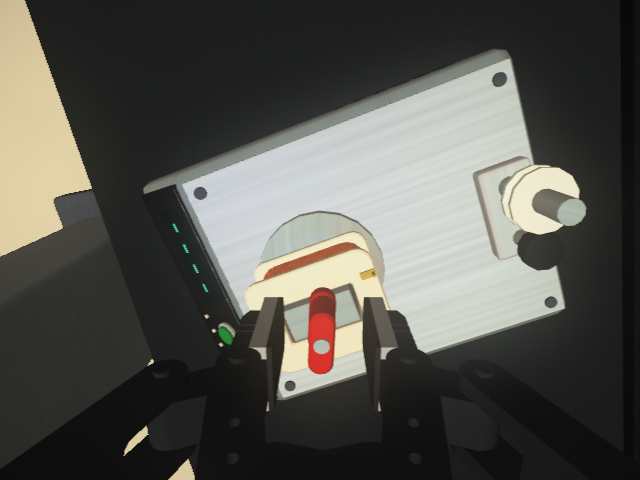

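The button at (321,340) is centred between the pads and lined up with them. Next I close and turn clockwise.

```bash
python3 -m jog '[[0,0,0,0,1],[0,0,0,0,1],[0,0,0,0,1],[0,0,0,0,1],[0,0,0,0,1]]' 30
python3 -m jog '[[0,0,0,0.12,1],[0,0,0,0.12,1],[0,0,0,0.12,1],[0,0,0,0.12,1],[0,0,0,0.12,1]]'
python3 -m jog '[[0,0,0,0.12,1],[0,0,0,0.12,1],[0,0,0,0.12,1],[0,0,0,0.12,1],[0,0,0,0.12,1]]'
```

```text
time: 4.2
eef_pos: [0.4843, 0.1797, 0.2841]
tcp_rot: [179.9, -0.0, 79.3]
ft_force: [-2.2, 0.0, 7.6]
gripper_width: 0.0083
grip_force: 31.0
time: 4.62
eef_pos: [0.4844, 0.1797, 0.2842]
tcp_rot: [179.9, -0.1, 62.0]
ft_force: [-2.5, -0.0, 6.2]
gripper_width: 0.0086
grip_force: 29.5
time: 5.03
eef_pos: [0.4845, 0.1796, 0.2841]
tcp_rot: [179.9, -0.1, 44.8]
ft_force: [-1.6, 0.3, 5.9]
gripper_width: 0.0084
grip_force: 29.5
```

```bash
python3 -m jog '[[0,0,0,0.12,1],[0,0,0,0.12,1],[0,0,0,0.12,1],[0,0,0,0.12,1],[0,0,0,0.12,1]]'
python3 -m jog '[[0,0,0,0.12,1],[0,0,0,0.12,1],[0,0,0,0.12,1],[0,0,0,0.12,1],[0,0,0,0.05,1]]'
python3 -m jog '[[0,0,0,0,1],[0,0,0,0,1],[0,0,0,0,0.7],[0,0,0,0,0.6],[0,0,0,0,0.3]]'
python3 -m jog '[[0,0,-0.02,0,0.3],[0,0,-0.04,0,0],[0,0,-0.04,0,0],[0,0,0,0,0],[0,0,0,0,0]]'
python3 - <<'E'
from h import *
s,c=snap('wrist','w2.png'); print(s['eef_pos'],s['tcp_rot'])
for b in blobs(c,'red',40):
    r=cv2.minAreaRect(b); print(r,ray(s,c,r[0],.129))
for b in blobs(c,'cream',800):
    r=cv2.minAreaRect(b); print('cream',r,ray(s,c,r[0],.106))
E
```

```text
time: 5.45
eef_pos: [0.4846, 0.1795, 0.2842]
tcp_rot: [179.9, -0.1, 27.6]
ft_force: [-1.5, -1.6, 5.5]
gripper_width: 0.0084
grip_force: 29.5
time: 5.87
eef_pos: [0.4846, 0.1794, 0.2842]
tcp_rot: [180.0, -0.1, 12.4]
ft_force: [-0.4, -1.6, 5.3]
gripper_width: 0.0086
grip_force: 29.5
time: 6.28
eef_pos: [0.4842, 0.1796, 0.2831]
tcp_rot: [-180.0, 0.0, 12.6]
ft_force: [0.6, 0.1, 0.1]
gripper_width: 0.0441
grip_force: 0.0
time: 6.7
eef_pos: [0.485, 0.1798, 0.365]
tcp_rot: [-180.0, -0.3, 12.6]
ft_force: [-0.9, 0.7, 0.0]
gripper_width: 0.0856
grip_force: 0.0
[0.4849696  0.1798158  0.36498504] [-179.98375555   -0.27937556   12.56883699]
((323.6604919433594, 264.0057678222656), (15.739964485168457, 40.08158874511719), 2.0454084873199463) [[0.48434829 0.17990076 0.129     ]]
((372.0, 310.0), (6.0, 14.0), 90.0) [[0.46399456 0.14827893 0.129     ]]
cream ((82.72937774658203, 348.57171630859375), (167.60360717773438, 110.01811218261719), 1.1017061471939087) [[0.38812925 0.31293213 0.106     ]]
cream ((239.24269104003906, 404.6937255859375), (114.7386474609375, 130.39462280273438), 11.040940284729004) [[0.36814426 0.2105726  0.106     ]]
cream ((327.78460693359375, 239.8533172607422), (108.005859375, 82.99938201904297), 87.67847442626953) [[0.49100886 0.17892406 0.106     ]]
cream ((449.1890563964844, 403.84320068359375), (71.2983627319336, 24.3874568939209), 68.74949645996094) [[0.39877855 0.07644858 0.106     ]]
cream ((625.5, 312.0), (58.0, 27.0), 90.0) [[ 0.48572572 -0.00801816  0.106     ]]
```

View pics/w2.png

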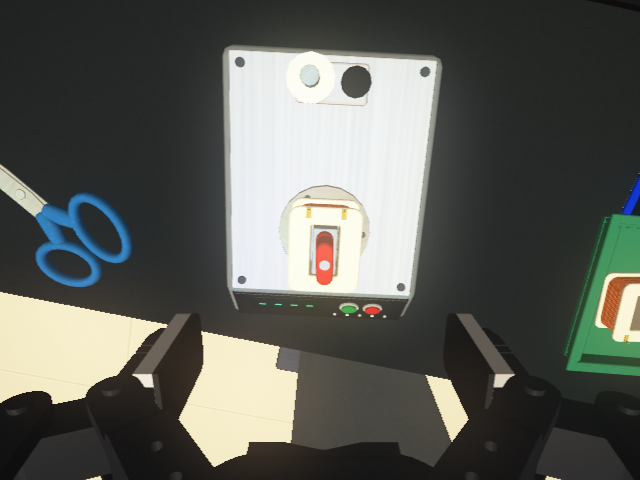

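The button at (324,258) is now in line with the spindle and the coil is still home. Next I line the tool up with the winder's yaw of 9.8°, lower it and grip the coil across its 42 mm side.

```bash
python3 -m jog '[[0,0,0,0.098,0],[0,0,0.036,0,0],[0,0,0.036,0,0],[0,0,0.036,0,0.1],[0,0,0,0,0.2]]' 
python3 -m jog '[[0,0,0.02,0,0.2],[0,0,0.016,0,0.2],[0,0,0,0,0.2],[0,0,0,0,0.2]]'
python3 -m jog '[[0,0,0,0,0.4],[0,0,0,0,0.5],[0,0,0,0,0.6],[0,0,0,0,0.7],[0,0,0,0,0.8]]' 30
python3 -m jog '[[0,0,0,0,0.8],[0,0,0,0,0.8]]'
```

```text
time: 7.17
eef_pos: [0.4808, 0.1786, 0.2706]
tcp_rot: [179.9, 0.8, 9.8]
ft_force: [-1.4, -0.3, -1.1]
gripper_width: 0.0686
grip_force: 0.0
time: 7.5
eef_pos: [0.4839, 0.1795, 0.2476]
tcp_rot: [180.0, 0.1, 9.8]
ft_force: [0.1, -0.0, -0.2]
gripper_width: 0.0682
grip_force: 0.0
time: 7.92
eef_pos: [0.4846, 0.1797, 0.2491]
tcp_rot: [-180.0, -0.1, 9.8]
ft_force: [-1.1, 0.1, 6.6]
gripper_width: 0.0412
grip_force: 30.4
time: 8.08
eef_pos: [0.4846, 0.1797, 0.2491]
tcp_rot: [-180.0, -0.1, 9.8]
ft_force: [-0.1, -0.1, 5.4]
gripper_width: 0.0411
grip_force: 30.4
```

```bash
python3 -m jog '[[0,0,-0.003,0,0.8],[0,0,-0.005,0,0.8],[0,0,-0.006,0,0.8],[0,0,-0.006,0,0.8],[0,0,0,0,0.8]]'
python3 -m jog '[[0,0,-0.006,0,0.8],[0,0,-0.006,0,0.8],[0,0,-0.006,0,0.8],[0,0,-0.006,0,0.8],[0,0,-0.006,0,0.8]]'
```

```text
time: 8.5
eef_pos: [0.4846, 0.1797, 0.265]
tcp_rot: [-180.0, -0.1, 9.8]
ft_force: [0.5, 0.4, -0.8]
gripper_width: 0.0411
grip_force: 30.4
time: 8.92
eef_pos: [0.4843, 0.1796, 0.2885]
tcp_rot: [-180.0, -0.0, 9.8]
ft_force: [0.3, 0.5, -0.4]
gripper_width: 0.0416
grip_force: 30.4
```

```bash
python3 -m jog '[[0,0,-0.015,0,0.8],[0,0,-0.025,0,0.8],[0,0,-0.025,0,0.8],[0,0,-0.015,0,0.8],[0,0,0,0,0.8]]'
python3 -m jog '[[-0.003,0.018,0,0,0.8],[-0.007,0.0425,0,0,0.8],[-0.007,0.0425,0,0,0.8],[-0.007,0.0425,0,0,0.8],[-0.007,0.0425,0,0,0.8]]'
python3 -m jog '[[-0.007,0.0425,0,0,0.8],[-0.007,0.0425,0,0,0.8],[-0.007,0.0425,0,0,0.8],[-0.007,0.0425,0,0,0.8],[-0.007,0.0425,0,0,0.8]]'
python3 -m jog '[[-0.007,0.0425,0,0,0.8],[-0.007,0.0425,0,0,0.8],[-0.003,0.024,0,0,0.8],[0,0,0,0,0.8]]'
python3 -m jog '[[0,0,0,-0.1,0.8],[0,0,0,-0.21,0.8],[0,0,0,-0.21,0.8],[0,0,0,-0.21,0.8],[0,0,0,-0.21,0.8]]'
python3 -m jog '[[0,0,0,-0.21,0.8],[0,0,0,-0.21,0.8],[0,0,0,-0.21,0.8],[0,0,0,-0.21,0.8],[0,0,0,-0.21,0.8]]'
python3 -m jog '[[0,0,0,-0.21,0.8],[0,0,0,-0.21,0.8],[0,0,0,-0.21,0.8],[0,0,0,-0.21,0.8],[0,0,0,-0.21,0.8]]'
python3 -m jog '[[0,0,0,0,0.8],[0,0,0,0,0.8],[0,0,0,0,0.8]]'
python3 - <<'E'
from h import *
s,c=snap('wrist','w3.png'); print(s['eef_pos'],s['tcp_rot'],s['joint_pos'])
E
```

```text
time: 9.33
eef_pos: [0.4853, 0.1799, 0.355]
tcp_rot: [-180.0, -0.4, 9.8]
ft_force: [0.7, 0.1, -0.4]
gripper_width: 0.0413
grip_force: 30.4
time: 9.75
eef_pos: [0.4846, 0.0259, 0.3512]
tcp_rot: [-180.0, 0.1, 9.8]
ft_force: [0.6, -0.4, 1.0]
gripper_width: 0.0411
grip_force: 30.6
time: 10.17
eef_pos: [0.4858, -0.1467, 0.3511]
tcp_rot: [-180.0, 0.1, 9.7]
ft_force: [0.4, 0.6, -1.0]
gripper_width: 0.0415
grip_force: 30.6
time: 10.5
eef_pos: [0.4881, -0.2374, 0.3511]
tcp_rot: [179.9, 0.0, 9.5]
ft_force: [0.3, -0.2, -0.0]
gripper_width: 0.0414
grip_force: 30.6
time: 10.92
eef_pos: [0.4875, -0.2324, 0.351]
tcp_rot: [-179.9, 0.0, 37.0]
ft_force: [-0.9, -0.8, -0.6]
gripper_width: 0.0414
grip_force: 30.6
time: 11.33
eef_pos: [0.4875, -0.2323, 0.3511]
tcp_rot: [-179.9, -0.0, 67.1]
ft_force: [0.2, 0.2, -0.2]
gripper_width: 0.0415
grip_force: 30.6
time: 11.75
eef_pos: [0.4875, -0.2323, 0.3511]
tcp_rot: [-179.9, -0.1, 97.2]
ft_force: [-0.2, -0.3, -0.8]
gripper_width: 0.0414
grip_force: 30.6
time: 12.0
eef_pos: [0.4877, -0.2329, 0.3515]
tcp_rot: [-180.0, -0.0, 96.7]
ft_force: [0.8, 1.0, -0.0]
gripper_width: 0.041
grip_force: 30.6
[ 0.48771967 -0.23286009  0.35152802] [-1.79961928e+02 -3.98318963e-02  9.67209742e+01] [-3.00036728e+01  1.75625699e+01  9.47579312e+01  9.89839379e-03
  6.77338325e+01 -3.67284152e+01]
```

View pics/w3.png

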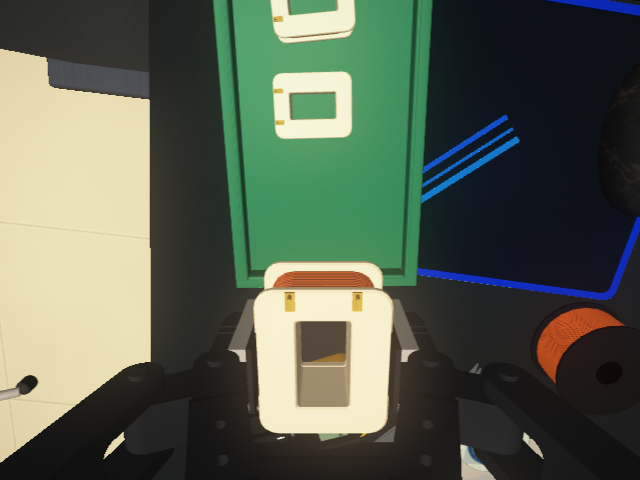

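The wrist view shows the held coil level in the grip. The tray's near end edge runs from (237,287) to (416,285), and done_2's top flange is at (313,105), well away from the free space.

```bash
python3 - <<'E'
from h import *
s,c=snap('wrist')
P=ray(s,c,[(237,287),(416,285),(214,0),(433,0)],.02)[:,:2]; print(P)
ang=lambda a,b:np.degrees(np.arctan2(*(b-a)[::-1]))
print('x dir',ang(P[0],P[1]),np.linalg.norm(P[1]-P[0]),'y dirs',ang(P[0],P[2]),ang(P[1],P[3]))
a=np.radians(ang(P[0],P[1])); Y=np.array([-np.sin(a),np.cos(a)]); mid=(P[0]+P[1])/2
ctr=mid+.119*Y; tgt=mid+(.119-.064)*Y
d2=ray(s,c,(313,105),.03)[0,:2]
print('ctr',ctr,'tgt',tgt,'d2 y from ctr',(d2-ctr)@Y)
R_=R.from_euler('xyz',s['tcp_rot'],degrees=True).as_matrix()
print(s['eef_pos'],'tool delta/0.8',(R_.T@np.r_[tgt-s['eef_pos'][:2],0])/.8)
E
```

```text
[[ 0.4268674  -0.29699556]
 [ 0.56650124 -0.2787038 ]
 [ 0.40075984 -0.09802809]
 [ 0.54079658 -0.08139896]]
x dir 7.463136133640519 0.1408268388234791 y dirs 97.47537244553688 97.42262881249127
ctr [ 0.48122762 -0.16985777] tgt [ 0.48954047 -0.23331561] d2 y from ctr 0.016463884837377072
[ 0.4877916  -0.23298203  0.35164406] tool delta/0.8 [-6.70964800e-04  2.12193390e-03 -1.26511313e-06]
```

```bash
python3 -m jog '[[0,0.0021,0.02,-0.025,0.8],[0,0,0.04,0,0.8],[0,0,0.045,0,0.8],[0,0,0.04,0,0.8],[0,0,0.03,0,0.8]]'
python3 -m jog '[[0,0,0.02,0,0.8],[0,0,0.009,0,0.8],[0,0,0,0,0.8],[0,0,0,0,0.8]]'
python3 -m jog '[[0,0,0.003,0,0.8],[0,0,0.002,0,0.8],[0,0,0,0,0.8]]'
```

```text
time: 12.52
eef_pos: [0.4889, -0.2328, 0.2097]
tcp_rot: [-179.9, -0.1, 97.5]
ft_force: [-0.0, -0.1, -1.0]
gripper_width: 0.0411
grip_force: 30.6
time: 12.85
eef_pos: [0.4899, -0.2334, 0.1889]
tcp_rot: [180.0, 0.0, 97.5]
ft_force: [0.8, -0.2, -0.9]
gripper_width: 0.0417
grip_force: 30.6
time: 13.1
eef_pos: [0.4899, -0.2334, 0.1856]
tcp_rot: [179.9, 0.1, 97.6]
ft_force: [0.2, -1.3, -0.5]
gripper_width: 0.0414
grip_force: 30.6
```

```bash
python3 -m jog '[[0,0,0.004,0,0.8],[0,0,0.004,0,0.8],[0,0,0.002,0,0.8],[0,0,0,0,0.8],[0,0,0,0,0.8]]'
python3 -m jog '[[0,0,0.001,0,0.8],[0,0,0.001,0,0.8],[0,0,0,0,0.8]]'
python3 -m jog '[[0,0,0.001,0,0.8],[0,0,0.001,0,0.8],[0,0,0,0,0.8]]'
```

```text
time: 13.52
eef_pos: [0.4894, -0.2331, 0.1765]
tcp_rot: [-180.0, -0.0, 97.6]
ft_force: [-0.1, 0.4, -0.4]
gripper_width: 0.0413
grip_force: 30.6
time: 13.77
eef_pos: [0.4896, -0.2332, 0.1758]
tcp_rot: [180.0, 0.0, 97.6]
ft_force: [-1.5, 0.4, 5.4]
gripper_width: 0.0408
grip_force: 33.9
time: 14.02
eef_pos: [0.4895, -0.2332, 0.1757]
tcp_rot: [180.0, 0.0, 97.6]
ft_force: [-4.2, 2.2, 18.7]
gripper_width: 0.0412
grip_force: 41.0
```

Contact has been felt, so I ease the load, open part way and look before lifting.

```bash
python3 -m jog '[[0,0,-0.0015,0,0.8],[0,0,0,0,0.45],[0,0,0,0,0.4],[0,0,0,0,0.35],[0,0,0,0,0.3]]' 20
python3 -m jog '[[0,0,0,0,0.3],[0,0,0,0,0.3],[0,0,-0.004,0,0.3],[0,0,-0.01,0,0.3],[0,0,-0.02,0,0.3]]'
python3 -m jog '[[0,0,-0.04,0,0.3],[0,0,-0.04,0,0.3],[0,0,-0.04,0,0.3],[0,0,-0.04,0,0.3],[0,0,-0.02,0,0.3]]'
python3 -m jog '[[0,0,0,0,0],[0,0,0,0,0],[0,0,0,0,0]]'
python3 - <<'E'
from h import *
s,c=snap('wrist','w4.png'); print(s['eef_pos'])
s,c=snap('side'); cv2.imwrite('pics/s4.png',cv2.resize(c['img'][270:430,270:470,::-1],None,fx=3.5,fy=3.5,interpolation=cv2.INTER_CUBIC))
E
```

```text
time: 14.43
eef_pos: [0.4895, -0.2332, 0.1744]
tcp_rot: [-180.0, -0.0, 97.6]
ft_force: [0.3, -0.3, 0.0]
gripper_width: 0.0599
grip_force: 0.0
time: 14.85
eef_pos: [0.4889, -0.2328, 0.2012]
tcp_rot: [-179.8, -0.1, 97.6]
ft_force: [0.0, -0.1, 0.0]
gripper_width: 0.06
grip_force: 0.0
time: 15.27
eef_pos: [0.4902, -0.2335, 0.3508]
tcp_rot: [179.7, 0.2, 97.6]
ft_force: [-0.4, 1.1, -0.9]
gripper_width: 0.0601
grip_force: 0.0
time: 15.52
eef_pos: [0.489, -0.2329, 0.3455]
tcp_rot: [-179.9, -0.0, 97.6]
ft_force: [0.3, 0.4, -0.5]
gripper_width: 0.0851
grip_force: 0.0
[ 0.48896772 -0.23286445  0.34549653]
```

View pics/w4.png

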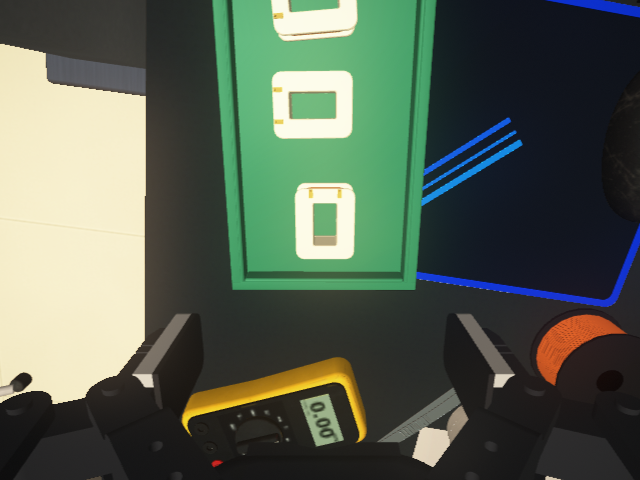

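View pics/s4.png

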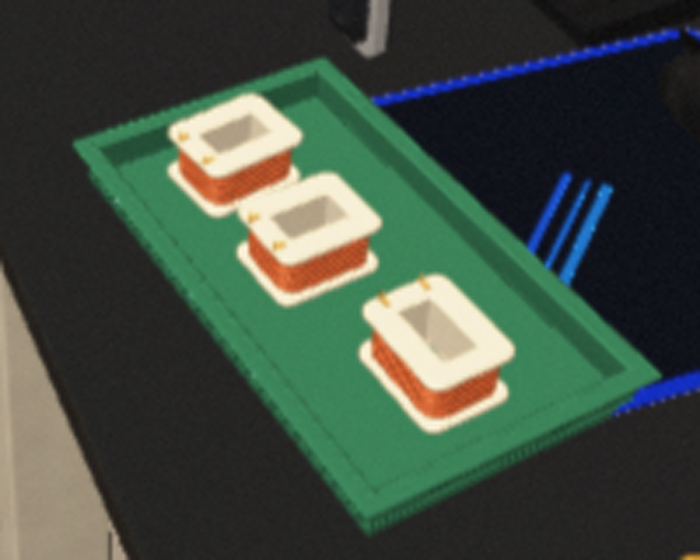

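Both views show the coil lying flat and the right way up in the free space, at wrist pixel (325,220). The other two coils have not moved, and the gripper is clear.

```bash
python3 -c "
from bench import arm; print(arm.hand_in())"
```

```text
the job is handed in; nothing more can be done
None
```

I turned the button to within about 3° of fully in line, drew the coil straight up off the spindle, and set it down flat and released in the tray's free space. The other two coils look undisturbed. I handed the job in at about 15.6 s; it returned no verdict.

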